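Release a printing block from its clamping jig with a reversible ratchet

TASK

The ratchet on the jig's hex spindle is set to tighten: flip its direction lever right over to loosen, then work its handle to and fro until the clamp arm is turned well clear of the printing block (never push the clamp arm itself). Lift the block out and set it down gently, flat and face up, inside the low-rimmed drying tray. Leave the lever on loosen and the clamp open, and do not disturb the other things.

Things in the scene. Friction and masses are not known exactly. Their poses are not given: they have to be found in the camera images.
- pivot (a point): Spindle's vertical axis, 93 mm above the table (handle height). Its frame is the jig's: z up, block on the -y side, handle towards +y. The jig is a grey plate 172 (x) x 222 mm (y -172 to 50), 12 mm thick; on the axis stand a pedestal, the clamp arm, a 36 mm hex nut (64 to 80 mm high) and the ratchet's steel head (38 mm radius, top at 106 mm).
- jig_seat (a point): Centre of the block's seat: the point where the block's middle lies when it sits in the jig, 120 mm from the spindle axis along the jig's -y, 30 mm above the table. Four low steel corner angles (tops 22 mm above the table) keep the block there; the long sides are free between them over 94 mm.
- handle_grip (a point): Middle of the black rubber grip of the ratchet handle, 160 mm from the spindle axis, 93 mm above the table. The grip is 90 mm long, 26 mm wide, 24 mm high; its own +x points outward along the handle. Nothing stands under it but the flat table and jig plate. It turns about the spindle axis.
- ratchet (a joint): Handle angle about the spindle axis, rad, positive anticlockwise from above (loosening). Stops at 0 and 1.0, where the handle lies 0.5 rad clockwise / anticlockwise of the jig's +y. Stays where left. Drives the spindle only the way the lever selects, clicks freely back; up to 0.39 of each stroke is lost before a tooth bites. Driving takes about 10 N at the grip, the free way 2 to 4 N.
- spindle (a joint): Angle of hex spindle and clamp arm, rad, anticlockwise from above: 0 = tight, clamp arm across the block; 1.6 = fully open (stop). Beyond 1.1 the block is clear to lift straight up and the job counts it as released. One handle stroke (1.0) is never enough: two or three are needed. Stays where left.
- clamp_tip (a point): Point 5 mm short of the end of the dark steel clamp arm, 117 mm from the spindle axis; the arm is 22 mm wide, 14.5 mm thick, its underside 49.5 mm above the table, 1.5 mm above the block.
- dir_lever (a joint): Angle of the direction lever on the ratchet's head, rad, clockwise from above: 0 = tighten, 0.9 = loosen, with stops. Looking along the handle from the spindle outward, the lever leans left for loosen, right for tighten: the side to which the handle then drives. Stays where left; takes 2 to 6 N at its tip.
- lever_tip (a point): Point on the direction lever 60 mm from its pivot, half-way up (122 mm above the table). The lever is an upright dark steel fin, 74 mm long, 10 mm thick, from 107 to 133 mm above the table on the head's flat top (106 mm), pointing from its pivot back over the head; it ends 10 mm beyond this point.
- lever_pivot (a point): Vertical axis of the direction lever, at the same height (122 mm); it sits on the handle's centre line, 66 mm out from the spindle axis, and moves with the handle.
- block_mid (a point): Centre of the printing block, half-way up: a wooden mount with a grey carved lino face on top, 130 mm (its own x) x 56 mm (y) x 36 mm high, 0.15 to 0.3 kg. It starts in the jig with its underside 12 mm and its top 48 mm above the table, its length along the jig's x.
- tray_floor (a point): Centre of the inner floor of the drying tray, 6 mm above the table: a fixed light wooden tray 180 mm (its x) x 150 mm (y) outside with a rim 6 mm thick whose top is 14 mm above the table (inside 168 x 138 mm). It lies at either of two places on the robot's right; the ink slab lies at the other.
- brayer_mid (a point): Bystander: black ink roller, 130 mm long, 34 mm high, lying on the steel ink slab (170 x 140 x 8 mm).
- ink_bottle_mid (a point): Bystander: black ink bottle, 58 mm across, 150 mm high, standing; point half-way up.
- screwdriver_mid (a point): Bystander: screwdriver 170 mm long, lying between jig and tray.
- bare_block_mid (a point): Bystander: square bare wooden block 90 x 90 x 20 mm.
- jar_mid (a point): Bystander: open glass jar, 80 mm across, 100 mm high; point half-way up.
- spanner_mid (a point): Bystander: open spanner 190 mm long, lying.
There are look-alikes about, which are no part of the job. What is meant by the part that bears block_mid is not red, and is the larger of those in its own colour.

How it is judged:
On the way, in this order (a step that is already met when the one before it is completed fails the run):
1. the direction lever is flipped over to the loosen side (past 0.75 rad of 0.9) while the clamp is still tight and the block is in the jig (value of joint dir_lever above 0.75 rad and value of joint spindle below 0.15 rad and horizontal distance between block_mid and jig_seat below 0.015 m and height (world z) of block_mid below 0.036 m), for 0.1 s.
2. the ratchet has turned the clamp arm clear (spindle past 1.1 rad) with the lever on loosen and the block still seated in the jig (value of joint spindle above 1.1 rad and value of joint dir_lever above 0.6 rad and horizontal distance between block_mid and jig_seat below 0.015 m and height (world z) of block_mid below 0.036 m), for 0.1 s.
3. the block is lifted clear of the jig (its middle more than 55 mm above the table) (height (world z) of block_mid above 0.055 m), for 0.1 s.
At the end, for the whole second after the job is handed in: Block flat, face up (tilt < 0.06 rad), at rest on the tray floor inside the rim (middle within 70 mm in x, 55 mm in y of the tray's centre, 18 to 30 mm above the table), released; lever on loosen (> 0.6 rad), clamp open (spindle > 1.05 rad) (height (world z) of block_mid between 0.018 and 0.03 m and angle between block_mid's own z axis and vertical below 0.06 rad and x of block_mid in the frame of tray_floor between -0.07 and 0.07 m and y of block_mid in the frame of tray_floor between -0.055 and 0.055 m and linear speed of block below 0.02 m/s and value of joint dir_lever above 0.6 rad and value of joint spindle above 1.05 rad); the robot touches nothing.
It fails at once if the robot pushes the clamp arm or nut directly (more than 8 N) (contact force between any of the fingers, the arm and spindle above 8 N).
It fails at once if the block is slammed into the tray (more than 80 N) (contact force between block and tray above 80 N).
It fails at once if the block is dropped: out of the gripper's fingers while away from the jig and more than 12 mm above the tray's floor (horizontal distance between block_mid and jig_seat above 0.06 m and height (world z) of block_mid above 0.036 m and contact force between the fingers and block below 0.05 N).
It fails at once if a bystander is moved by more than 40 mm (distance of any of brayer_mid, ink_bottle_mid, screwdriver_mid, bare_block_mid, jar_mid, spanner_mid from where it was at the start of the episode above 0.04 m).
It also fails if it takes over 72 s, if anything falls off the work surface, if the arm or the gripper's body presses on something with over 40 N, if the wrist force passes 120 N, or if a joint passes its speed limit or range.

ROBOT

A 7-joint arm with a two-finger parallel gripper is mounted at the origin on the work surface. World frame = base frame: x ahead of the robot, y to its left, z up, the work surface at z = 0. Lengths are in m, angles in rad, forces in N, time in s.
With the tool pointing down it reaches from about 0.35 to 0.9 m from the base axis. Payload 7.2 kg.
Tool frame: the origin (TCP) lies midway between the tips of the shut fingers; the grasp point (between the pads) lies 19 mm behind it; z points along the fingers, y is the line along which they close (so a half turn about z gives the same grasp; the last joint's range is limited). The gripper opens to 85 mm and grips with 20 to 120 N. Pads are 22 mm wide; open, the fingers measure 114 mm over their backs; the gripper's body (76 mm by 85 mm) begins 54 mm behind the grasp point. The pads swing forward as they close: fully open they stand 13 mm farther back than shut.
Start: joints at [1.119, 0.411, -0.013, 1.596, 0.006, 1.134, -0.082], TCP at [0.234, -0.58, 0.231] pointing down, gripper open.
Joint ranges: [-2.95, 2.95], [-0.29, 1.99], [-1.47, 1.44], [0.14, 2.54], [-1.03, 4.17], [0.13, 1.85], [-2.86, 2.86]. Speed limits (rad/s): [2.39, 2.39, 3.01, 3.01, 3.14, 3.14, 3.14].

INTERFACE

Orientations are given as a unit quaternion [x, y, z, w].
In Python, from cell import env gives the robot as it stands. The module is installed in compiled form; this text tells all that it offers.
- The arm moves only by the tool send_rows, never from a script. Its argument "commands" is a list of rows, each a list of 4 numbers: the shift along the world's x, y, z in mm, then the turn about the world's z in rad. In form: [[x, y, z, twist], ...]. A call has 1 to 20 rows; each row shifts and turns the commanded pose from where the row before left it; what a row does not reach is not made up. A row lasts 1/12 s, in which the tool goes at most 41.7 mm and 7.16 degrees, less where a joint would pass 70% of its speed; a pose out of reach is approached as far as the arm can. A call is refused whole if a number of a shift passes 41.7 or a number of a turn 0.125, either way. A call with a gripper value outside its range is refused whole. "jaw" is the opening in per cent of the stroke, from 0 (shut) to 100 (fully open), set as the call begins (left out, the last holds). The fingers move at their own pace and stop on an object; "grip_force" is the grip in N (left out, the last holds). Time passes only in rows, so rows that do not move let the fingers close. It gives the time, the measured TCP pose, the force, the opening and the grip force at its end, in the units of the state.
- env.sense(): the state, without advancing time (a new reading comes with each control period).
- env.grab_frame(name): name is "scene" or "side" or "wrist"; returns a dict with "frame" (480x640x3 uint8, blue, green, red), "intrinsics" (3x3 intrinsics, pixels), "T" (4x4, takes a point from camera to world coordinates). Camera axes: x right, y down, z forward; pixel columns grow to the right and rows downward; lengths in m; the calibration is good to about 2 mm. A picture is of the moment at which its call begins. There is no depth.
- env.close_job(): hands the job in; it is judged then, once.
The state is a dict: "time_s": time; "q": joint angles; "qd": joint speeds; "joint_efforts": joint torques, N m; "tool_pos": TCP position; "eef_rot": TCP orientation; "wrist_force": force on the tool from outside, world axes, zero at the start; "torque": the same for the moment, N m; "width": finger opening in m; "finger_force": force on a finger pad.
Only numpy, scipy, OpenCV 4.12 (cv2) and the standard library are available. Lean on these libraries where they do the work, as an engineer would, in place of code of your own. Each camera call takes 0.05 s, during which the arm holds its last target. There are 200 camera calls.

## Working session

There is one attempt and no reset: what is moved stays moved. The work goes in short steps, Python scripts to look and compute and a tool call to move; the robot and the scene stay as the last step left them, time stands still between calls to the robot, and variables do not carry over. Pictures are saved under pics/ and viewed, at most 10 in all, crops included, and the job is handed in when it is done.

Besides the shell and the picture viewer there is one more tool, called after ">>>" as name(argument=value, ...) on one line, values as JSON. send_rows: Moves the arm, as the interface text tells. Its arguments: {"type":"object","properties":{"commands":{"type":"array"},"jaw":{"type":"number"},"grip_force":{"type":"number"}},"required":["commands"]}

```bash
mkdir -p pics && cat > h.py <<'E'
import numpy as np, cv2
from cell import env
def grab(n,f=None):
    d=env.grab_frame(n); 
    if f: cv2.imwrite('pics/'+f,d['frame'])
    return d
def px2w(d,uv,z):
    K=np.array(d['intrinsics']);T=np.array(d['T'])
    r=T[:3,:3]@np.linalg.inv(K)@np.array([uv[0],uv[1],1.]);o=T[:3,3]
    return o+r*(z-o[2])/r[2]
def w2px(d,p):
    K=np.array(d['intrinsics']);T=np.array(d['T'])
    c=T[:3,:3].T@(np.array(p)-T[:3,3]);v=K@c
    return v[:2]/v[2]
E
python3 - <<'E'
from h import *
import pickle
for n in('scene','side'):
    d=grab(n,n+'0.png');pickle.dump(d,open(n+'0.pkl','wb'));print(n,np.round(d['T'],3).tolist(),np.round(d['intrinsics'],1).tolist())
s=env.sense();print(s['time_s'],s['tool_pos'],s['eef_rot'],s['width'])
E
```

```text
scene [[-0.752, 0.515, -0.41, 1.101], [0.659, 0.587, -0.471, 0.744], [-0.002, -0.625, -0.781, 1.264], [0.0, 0.0, 0.0, 1.0]] [[517.5, 0.0, 321.4], [0.0, 517.5, 231.2], [0.0, 0.0, 1.0]]
side [[-0.998, -0.039, 0.048, 0.409], [-0.062, 0.621, -0.781, 0.989], [0.0, -0.783, -0.622, 0.867], [0.0, 0.0, 0.0, 1.0]] [[546.1, 0.0, 316.9], [0.0, 546.1, 242.6], [0.0, 0.0, 1.0]]
0.1 [ 0.23382515 -0.57912777  0.2305189 ] [ 9.81642280e-01  1.90729867e-01 -1.88148314e-04 -7.18373674e-04] 0.08522803856544632
```

View pics/scene0.png

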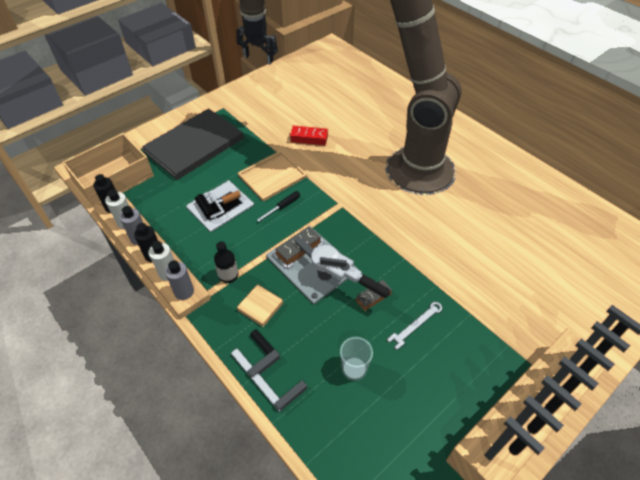

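View pics/side0.png

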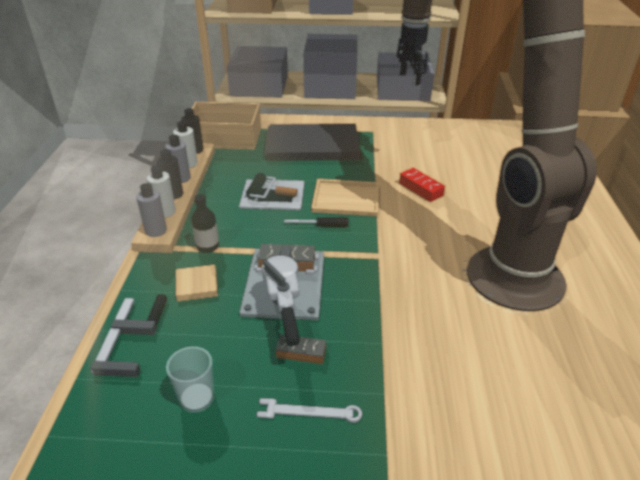

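Scene shows: the jig at (318,265) with a dark block under the clamp at (298,245). Block look-alikes are the red block (309,135), the smaller brown block by the handle (374,293), and the bare block (260,303). The wanted one is the larger brown one in the jig. The tray is at (272,176), nearer the robot, and the ink slab is at (220,205). Close crop next.

```bash
python3 - <<'E'
from h import *
a=cv2.imread('pics/side0.png')[225:375,220:350];b=cv2.imread('pics/scene0.png')[215:325,250:400]
a=cv2.resize(a,(520,600),interpolation=cv2.INTER_CUBIC)[:, :]
b=cv2.resize(b,(780,572),interpolation=cv2.INTER_CUBIC)
cv2.imwrite('pics/ca.png',a);cv2.imwrite('pics/cb.png',b)
E
```

```text
(no output)
```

View pics/ca.png

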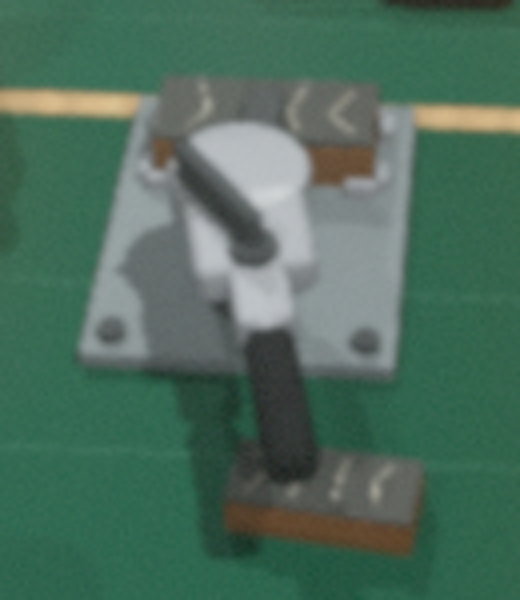

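View pics/cb.png

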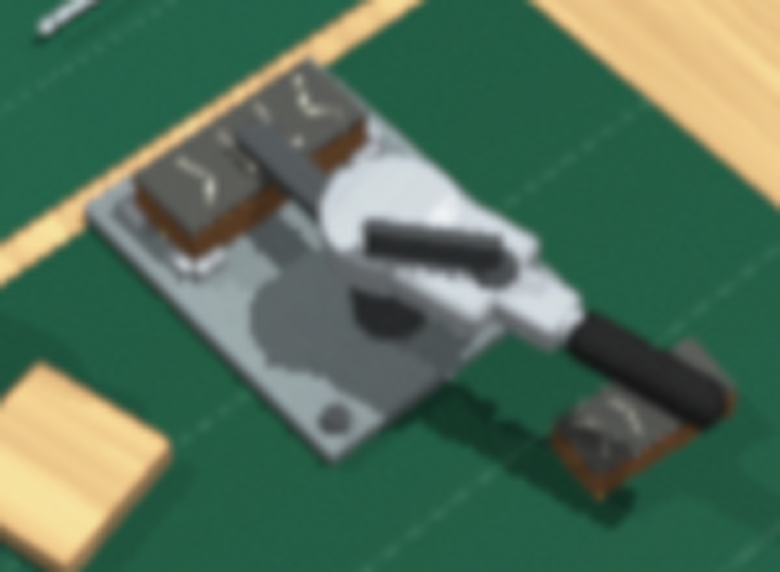

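```bash
cat > fit.py <<'E'
from h import *
import pickle
from scipy.optimize import least_squares
ds=pickle.load(open('side0.pkl','rb'));dc=pickle.load(open('scene0.pkl','rb'))
S=lambda u,v:(ds,(220+u/4,225+v/4));C=lambda u,v:(dc,(250+u/5.2,215+v/5.2))
R=lambda a:np.array([[np.cos(a),-np.sin(a)],[np.sin(a),np.cos(a)]])
def J(p,x,y,z): return np.r_[p[:2]+R(p[2])@[x,y],z]
def H(p,r,w,z): return np.r_[p[:2]+R(p[2]+p[3]+np.pi/2)@[r,w],z]   # r outward, w to left
def L(p,r,z): return np.r_[H(p,.066,0,0)[:2]+R(p[2]+p[3]-np.pi/2+p[4])@[r,0],z]
obs=[(S(82,358),lambda p:J(p,.086,.05,.012)),(S(395,370),lambda p:J(p,-.086,.05,.012)),(S(413,107),lambda p:J(p,-.086,-.172,.012)),
(C(90,205),lambda p:J(p,.086,-.172,.012)),(C(333,452),lambda p:J(p,.086,.05,.012)),(C(312,62),lambda p:J(p,-.086,-.172,.012)),
(S(246,163),lambda p:J(p,0,0,.106)),(C(393,215),lambda p:J(p,0,0,.106)),
(S(250,240),lambda p:L(p,0,.133)),(C(495,255),lambda p:L(p,0,.133)),
(S(186,148),lambda p:L(p,.068,.133)),(C(370,228),lambda p:L(p,.068,.133)),
(S(293,468),lambda p:H(p,.205,0,.093)),(C(715,395),lambda p:H(p,.205,0,.093)),
(S(268,335),lambda p:H(p,.115,0,.105)),(C(590,328),lambda p:H(p,.115,0,.105))]
f=lambda p:np.concatenate([w2px(d,g(p))-np.array(uv) for (d,uv),g in obs])
r=least_squares(f,[.4,-.1,0,0,.4],loss='soft_l1');p=r.x
if __name__=='__main__':
    print('jig x y yaw, handle, lever',np.round(p,4));print(np.round(f(p).reshape(-1,2),1).tolist())
    print('seat',J(p,0,-.12,.03),'grip',H(p,.16,0,.093),'tip',L(p,.06,.122),'pivot lever',L(p,0,.122))
    for nm,d,pts in(('side',ds,[(314,180),(380,182),(379,214),(312,210)]),('scene',dc,[(237,175),(276,153),(307,175),(268,201)])):
        print('tray',nm,[np.round(px2w(d,q,.014)[:2],3).tolist() for q in pts])
    for nm,d,q in(('screwdriver',ds,(346,223)),('screw2',ds,(286,221)),('bare',ds,(197,283)),('small block',ds,(302,348)),('bottle',ds,(207,245))): print(nm,np.round(px2w(d,q,.02)[:2],3))
E
python3 fit.py
```

```text
jig x y yaw, handle, lever [0.5411 0.1219 0.0008 0.2306 0.4425]
[[-1.0, -0.9], [0.2, -0.3], [0.9, -0.1], [-0.9, 0.8], [0.9, 1.8], [0.2, -1.1], [-1.6, 1.5], [0.8, 0.1], [0.7, -6.5], [1.4, -1.9], [-0.8, -1.6], [0.4, -0.3], [-0.1, 2.6], [2.5, 5.1], [-0.2, -3.1], [-2.0, -1.2]]
seat [0.54115799 0.00188229 0.03      ] grip [0.50437644 0.27761838 0.093     ] tip [0.56337341 0.13923856 0.122     ] pivot lever [0.52593265 0.18612341 0.122     ]
tray side [[0.502, -0.376], [0.309, -0.377], [0.316, -0.216], [0.497, -0.223]]
tray scene [[0.498, -0.382], [0.332, -0.38], [0.32, -0.225], [0.492, -0.218]]
screwdriver [ 0.404 -0.162]
screw2 [ 0.561 -0.161]
bare [0.738 0.09 ]
small block [0.484 0.266]
bottle [ 0.746 -0.048]
```

The side and scene crops show the larger grey-faced wooden block clamped in the jig (side crop 265,120). The smaller look-alike is by the handle end (325,500). The lever leans to +x (tighten). The fit puts the jig spindle at (0.541, 0.122) with yaw 0, the handle at +0.23 rad and the lever at +0.44 rad. The tray is at about (0.408, -0.300).

>>> send_rows(commands=[[18,35,1,-0.0192],[18,35,1,-0.0192],[18,35,1,-0.0192],[18,35,1,-0.0192],[18,35,1,-0.0192],[18,35,1,-0.0192],[18,35,1,-0.0192],[18,35,1,-0.0192],[18,35,1,-0.0192],[18,35,1,-0.0192],[18,35,1,-0.0192],[18,35,1,-0.0192],[18,35,1,-0.0192],[18,35,1,-0.0192],[18,35,1,-0.0192],[18,35,1,-0.0192],[18,35,1,-0.0192],[18,35,1,-0.0192],[18,35,1,-0.0192],[18,35,1,-0.0192]], jaw=0)

```text
time_s: 1.77
tool_pos: [0.5944, 0.1221, 0.2509]
eef_rot: [1.0, -0.001, -0.0, 0.0]
wrist_force: [0.3, -0.6, 0.3]
width: -0.0001
finger_force: 0.0
```

```bash
python3 - <<'E'
from fit import *
d=grab('wrist','w1.png');pickle.dump(d,open('w1.pkl','wb'))
for n,q in(('axis',J(p,0,0,.106)),('lever pivot',L(p,0,.133)),('lever end',L(p,.07,.133)),('grip end',H(p,.205,0,.093)),('seat',J(p,0,-.12,.048)),('below tcp',(.598,.135,.12))): print(n,np.round(w2px(d,q)))
E
```

```text
axis [329. 283.]
lever pivot [244. 316.]
lever end [315. 262.]
grip end [102. 325.]
seat [454. 257.]
below tcp [311. 220.]
```

View pics/w1.png

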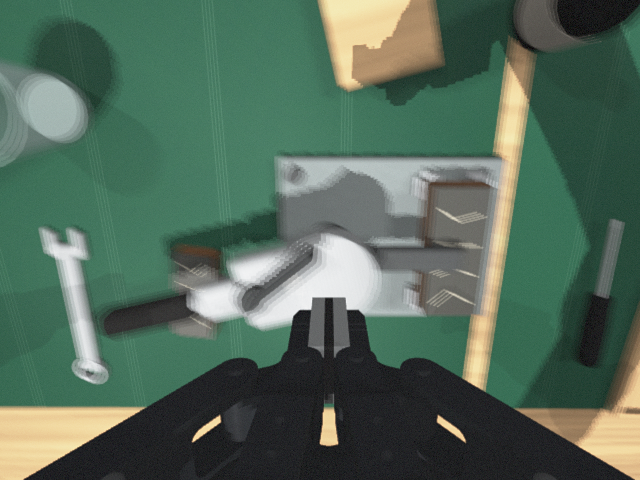

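The wrist view is motion-blurred. The lever runs from (250,298) to (310,247) and the block is at (456,248), roughly 10 px off the model, so I'll let it settle and look again with the model overlaid.

>>> send_rows(commands=[[0,0,0,0],[0,0,0,0],[0,0,0,0]])

```text
time_s: 2.07
tool_pos: [0.5937, 0.1192, 0.2508]
eef_rot: [1.0, -0.001, -0.001, 0.001]
wrist_force: [-0.0, -0.9, -0.6]
width: 0.0001
finger_force: 0.0
```

```bash
python3 - <<'E'
from fit import *
d=grab('wrist','w2.png');pickle.dump(d,open('w2.pkl','wb'));im=d['frame'].copy()
print(env.sense()['tool_pos'],np.round(d['T'][:3,3],3))
for q in [J(p,0,0,.106),L(p,0,.133),L(p,.07,.133),H(p,.205,0,.105),H(p,.115,0,.105)]+[J(p,sx*.086,y,.012) for sx in(1,-1) for y in(-.172,.05)]+[J(p,sx*.065,-.12+sy*.028,.048) for sx in(1,-1) for sy in(1,-1)]:
    cv2.circle(im,tuple(int(v) for v in np.round(w2px(d,q))),2,(0,0,255),-1)
cv2.imwrite('pics/w2o.png',cv2.resize(im[130:370,90:530],(800,436)))
E
```

```text
[0.59372829 0.11880532 0.2510566 ] [0.674 0.119 0.394]
```

View pics/w2o.png

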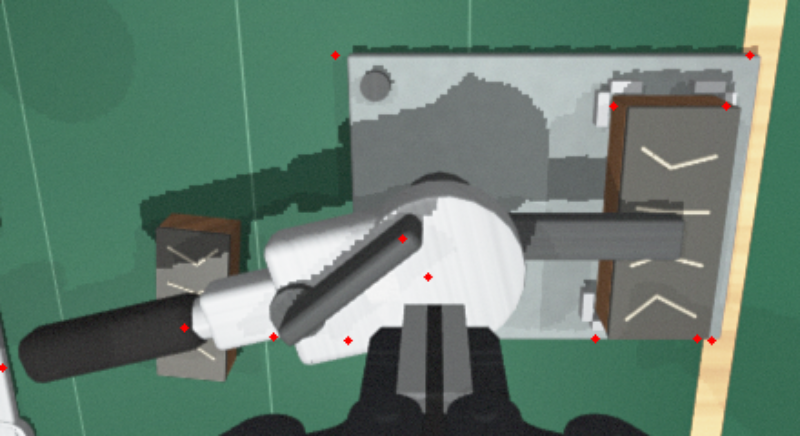

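The overlay shows the plate, block and lever all lying about 10 px right of the model (roughly 4 mm further to -y). Lever top ends are at about (410,238) and (290,332), and plate corners at (350,56) and (758,56). I'll refit with these points included.

```bash
cat > fit2.py <<'E'
from fit import *
dw=pickle.load(open('w2.pkl','rb'))
W=lambda u,v:(dw,(90+u*.55,130+v*.55))
obs+= [(W(350,56),lambda p:J(p,.086,.05,.012)),(W(758,56),lambda p:J(p,.086,-.172,.012)),(W(627,107),lambda p:J(p,.065,-.092,.048)),(W(741,107),lambda p:J(p,.065,-.148,.048)),
(W(525,264),lambda p:J(p,0,-.038,.106)),(W(411,236),lambda p:L(p,.069,.133)),(W(290,332),lambda p:L(p,0,.133)),(W(24,362),lambda p:H(p,.205,0,.1)),(W(190,318),lambda p:H(p,.115,0,.105))]
f=lambda p:np.concatenate([w2px(d,g(p))-np.array(uv) for (d,uv),g in obs])
p=least_squares(f,p,loss='soft_l1').x
if __name__=='__main__':
    print(np.round(p,4));print(np.round(f(p).reshape(-1,2),1).tolist())
    # wrist only
    n=len(obs)-9;fw=lambda q:np.concatenate([w2px(d,g(q))-np.array(uv) for (d,uv),g in obs[n:]])
    pw=least_squares(fw,p,loss='soft_l1').x;print('wrist only',np.round(pw,4),np.round(fw(pw).reshape(-1,2),1).tolist())
    for q in(p,pw): print('tip',L(q,.06,.122),'levpiv',L(q,0,.122),'grip',H(q,.16,0,.093),'seat',J(q,0,-.12,.03))
E
python3 fit2.py
```

```text
[ 0.5418  0.1165 -0.0086  0.2421  0.4651]
[[-1.0, -3.0], [-0.2, -1.9], [1.4, -1.3], [-1.9, -0.6], [-0.8, 0.6], [-0.5, -2.1], [-1.6, -0.2], [-0.7, -0.9], [0.7, -8.4], [-0.1, -3.0], [-1.4, -3.0], [-1.2, -0.9], [0.1, 0.3], [0.9, 3.8], [-0.1, -5.0], [-3.6, -2.4], [-2.5, -1.9], [1.7, -0.2], [-0.9, -0.3], [-1.6, 0.2], [-0.3, 6.0], [0.2, -0.1], [-2.4, 1.8], [-2.8, -0.5], [2.9, 4.8]]
wrist only [ 0.5427  0.1159 -0.0142  0.2531  0.4595] [[-1.5, -3.1], [2.7, -0.1], [0.1, -0.7], [-0.6, 0.1], [0.3, 5.2], [1.0, -0.8], [-1.7, 1.1], [-1.8, -0.4], [3.7, 4.5]]
tip [0.56509769 0.13472861 0.122     ] levpiv [0.52650575 0.18067054 0.122     ] grip [0.50474897 0.27211803 0.093     ] seat [ 0.54075486 -0.00353287  0.03      ]
tip [0.5656402  0.13411703 0.122     ] levpiv [0.52706079 0.1800695  0.122     ] grip [0.5048208  0.27140067 0.093     ] seat [ 0.5409722  -0.00404455  0.03      ]
```

>>> send_rows(commands=[[4,8,-20,0],[4,8,-30,0],[0,0,-30,0],[0,0,-30,0],[0,0,-18,0],[0,0,-7,0],[0,0,0,0],[0,0,0,0]])

```text
time_s: 2.78
tool_pos: [0.6025, 0.1357, 0.1173]
eef_rot: [1.0, -0.001, 0.0, 0.0]
wrist_force: [-0.7, 0.4, 0.3]
width: -0.0001
finger_force: 0.0
```

>>> send_rows(commands=[[-8,0,0,0],[-8,0,0,0],[-8,-1,0,0],[-8,-2,0,0],[-8,-2,0,0],[-8,0,0,0],[-8,0,0,0],[0,0,0,0]])

```text
time_s: 3.45
tool_pos: [0.5444, 0.1312, 0.1165]
eef_rot: [1.0, -0.0, -0.0, 0.0]
wrist_force: [-0.3, 0.4, 0.0]
width: -0.0001
finger_force: 0.0
```

>>> send_rows(commands=[[-5,0,0,0],[-5,0,0,0],[-4,0,0,0]])

```text
time_s: 3.7
tool_pos: [0.5331, 0.1314, 0.1166]
eef_rot: [1.0, -0.0, 0.001, -0.0]
wrist_force: [16.4, -3.1, -2.8]
width: -0.0004
finger_force: 8.9
```

>>> send_rows(commands=[[-2,0,0,0],[0,0,0,0]])

```text
time_s: 3.87
tool_pos: [0.5329, 0.131, 0.1168]
eef_rot: [1.0, -0.001, 0.003, -0.0]
wrist_force: [12.3, -1.8, -4.1]
width: -0.0001
finger_force: 6.3
```

>>> send_rows(commands=[[10,0,0,0],[6,0,30,0.0],[0,0,32,0.12],[-4,14,32,0.12],[-4,14,20,0.12],[-4,14,20,0.12],[-4,14,10,0.12],[-4,14,0,0.12],[-4,14,0,0.12],[-4,14,0,0.12],[-4,14,0,0.12],[-4,14,0,0.12],[-4,14,0,0.12],[-4,1,0,0.12],[-2,0,0,0.12],[0,0,0,0.12],[0,0,0,0.12],[0,0,0,0],[0,0,0,0]], jaw=47)

```text
time_s: 5.45
tool_pos: [0.4993, 0.2726, 0.2598]
eef_rot: [0.623, 0.782, -0.001, -0.001]
wrist_force: [-0.3, -0.1, 0.3]
width: 0.0402
finger_force: 0.0
```

```bash
python3 - <<'E'
from fit2 import *
d=grab('wrist','w3.png');pickle.dump(d,open('w3.pkl','wb'));im=d['frame'].copy()
s=env.sense();print(s['tool_pos'],s['eef_rot'],s['width'],s['q'])
for a,q in enumerate([H(p,.205,0,.105),H(p,.115,0,.105),L(p,0,.133),L(np.r_[p[:4],-.45],.07,.133),np.r_[s['tool_pos'][:2],.1]]):
    cv2.circle(im,tuple(int(v) for v in np.round(w2px(d,q))),3,(0,0,255),-1)
cv2.imwrite('pics/w3o.png',im)
E
```

```text
[0.49948803 0.27250383 0.2598595 ] [ 6.23198867e-01  7.82062986e-01 -5.51681349e-04 -5.93964691e-04] 0.039691897766492984 [ 0.03267534  0.40973079 -0.82419038  1.65679527  0.31600327  1.2161506
 -0.63665366]
```

View pics/w3o.png

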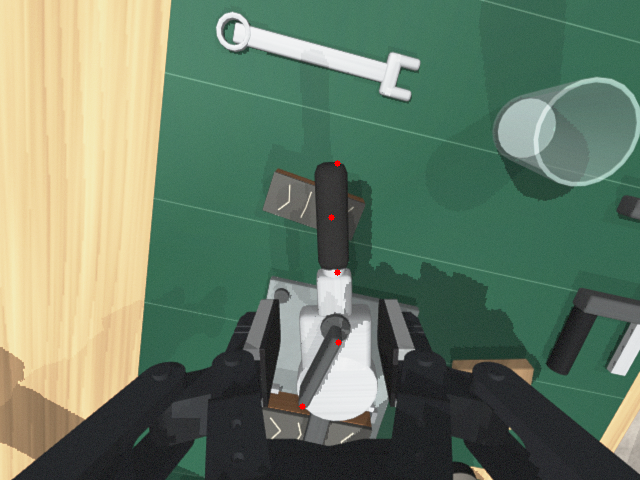

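The wrist view shows the lever now leaning to the loosen side (fin from (335,325) to (305,405)). The grip runs from (331,165) to (333,268) and the TCP projects at (331,217), on its middle. I'll lower the fingers astride it.

>>> send_rows(commands=[[0,0,-30,0],[0,0,-30,0],[0,0,-30,0],[0,0,-30,0],[0,0,-30,0],[0,0,-20,0],[0,0,-14,0],[0,0,0,0],[0,0,0,0]])

```text
time_s: 6.25
tool_pos: [0.4998, 0.2728, 0.0764]
eef_rot: [0.622, 0.783, -0.0, -0.0]
wrist_force: [-0.2, 0.7, 0.3]
width: 0.0403
finger_force: 0.0
```

```bash
python3 - <<'E'
import numpy as np
# arc about pivot, r=.16, clockwise free way to phi=-.5 then back; increments of .1
pv=np.array([.5422,.1162])
for a in (.26,.16,.06,-.04,-.14,-.24,-.34,-.44,-.5): print(a,np.round(1000*(pv+.158*np.array([-np.sin(a),np.cos(a)]))))
E
```

```text
0.26 [502. 269.]
0.16 [517. 272.]
0.06 [533. 274.]
-0.04 [549. 274.]
-0.14 [564. 273.]
-0.24 [580. 270.]
-0.34 [595. 265.]
-0.44 [609. 259.]
-0.5 [618. 255.]
```

>>> send_rows(commands=[[8,0,0,-0.05],[8,0,0,-0.05],[16,1,0,-0.1],[16,0,0,-0.1],[16,-1,0,-0.1],[16,-3,0,-0.1],[15,-5,0,-0.1],[14,-6,0,-0.1],[7,-4,0,-0.05],[0,0,0,0]])

```text
time_s: 7.08
tool_pos: [0.6186, 0.254, 0.0784]
eef_rot: [0.867, 0.499, 0.002, 0.0]
wrist_force: [-1.1, -0.6, -0.1]
width: 0.0407
finger_force: 0.0
```

>>> send_rows(commands=[[5,-3,0,-0.03],[0,0,0,0]])

```text
time_s: 7.25
tool_pos: [0.6217, 0.2517, 0.0775]
eef_rot: [0.873, 0.488, 0.001, -0.0]
wrist_force: [-1.0, -0.2, -0.1]
width: 0.0399
finger_force: 0.0
```

>>> send_rows(commands=[[-12.5,6.7,0,0.09],[-13.1,5.6,0,0.09],[-13.5,4.4,0,0.09],[-13.9,3.2,0,0.09],[-14.1,1.9,0,0.09],[-14.2,0.6,0,0.09],[-14.2,-0.6,0,0.09],[-14.1,-1.9,0,0.09],[-13.9,-3.2,0,0.09],[-13.5,-4.4,0,0.09],[-13.1,-5.6,0,0.09],[-8,-4.5,0,0.06],[0,0,0,0]])

```text
time_s: 8.33
tool_pos: [0.4637, 0.2529, 0.0772]
eef_rot: [0.509, 0.861, 0.001, 0.001]
wrist_force: [4.6, 0.1, -2.4]
width: 0.04
finger_force: 2.1
```

>>> send_rows(commands=[[8,4.5,0,-0.06],[13.1,5.6,0,-0.09],[13.5,4.4,0,-0.09],[13.9,3.2,0,-0.09],[14.1,1.9,0,-0.09],[14.2,0.6,0,-0.09],[14.2,-0.6,0,-0.09],[14.1,-1.9,0,-0.09],[13.9,-3.2,0,-0.09],[13.5,-4.4,0,-0.09],[13.1,-5.6,0,-0.09],[12.5,-6.7,0,-0.09],[0,0,0,0]])

```text
time_s: 9.42
tool_pos: [0.6231, 0.2501, 0.0768]
eef_rot: [0.874, 0.486, 0.001, 0.001]
wrist_force: [0.3, -0.7, 0.1]
width: 0.0399
finger_force: 0.0
```

>>> send_rows(commands=[[-12.5,6.7,0,0.09],[-13.1,5.6,0,0.09],[-13.5,4.4,0,0.09],[-13.9,3.2,0,0.09],[-14.1,1.9,0,0.09],[-14.2,0.6,0,0.09],[-14.2,-0.6,0,0.09],[-14.1,-1.9,0,0.09],[-13.9,-3.2,0,0.09],[-13.5,-4.4,0,0.09],[-13.1,-5.6,0,0.09],[-8,-4.5,0,0.06],[0,0,0,0]])

```text
time_s: 10.5
tool_pos: [0.4617, 0.2534, 0.0769]
eef_rot: [0.508, 0.862, 0.0, 0.001]
wrist_force: [-0.3, 1.1, -0.1]
width: 0.0401
finger_force: 0.5
```

```bash
python3 - <<'E'
from fit2 import *
d=grab('scene','s2.png');im=d['frame'].copy()
for a in(0,.6,1.1,1.6):
    q=np.r_[p[:2]+R(p[2]+a-np.pi/2)@[.117,0],.064]
    cv2.circle(im,tuple(int(v) for v in np.round(w2px(d,q))),1,(0,0,255),-1)
cv2.imwrite('pics/s2o.png',cv2.resize(im[190:340,230:430],(800,600),interpolation=cv2.INTER_CUBIC))
print(env.sense()['tool_pos'],env.sense()['time_s'])
E
```

```text
[0.46238732 0.25374102 0.07691845] 10.55
```

View pics/s2o.png

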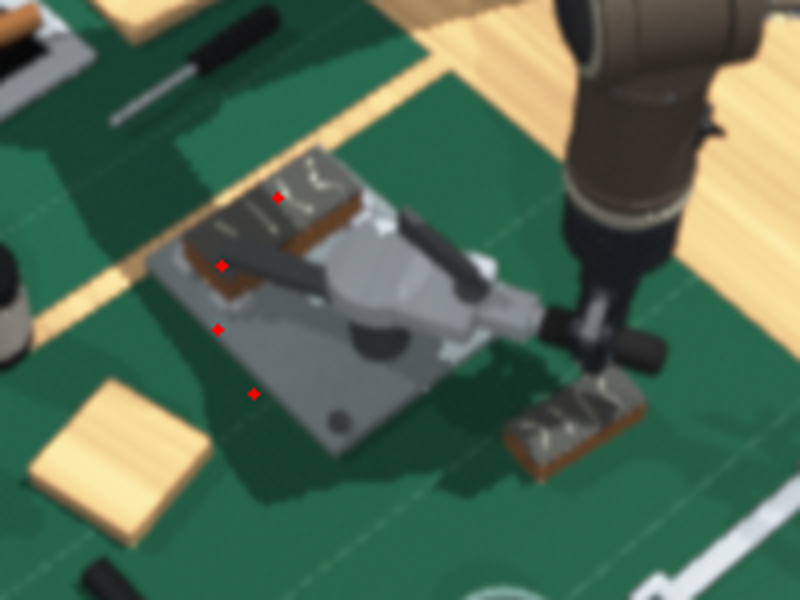

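The clamp tip is at about (225,245), so the spindle is near 0.55 rad. The block is still seated and the lever is on loosen. I'll reduce slack and carry on with fuller strokes.

>>> send_rows(commands=[[8,4.5,0,-0.06],[13.1,5.6,0,-0.09],[13.5,4.4,0,-0.09],[13.9,3.2,0,-0.09],[14.1,1.9,0,-0.09],[14.2,0.6,0,-0.09],[14.2,-0.6,0,-0.09],[14.1,-1.9,0,-0.09],[13.9,-3.2,0,-0.09],[13.5,-4.4,0,-0.09],[13.1,-5.6,0,-0.09],[12.5,-6.7,0,-0.09],[0,0,0,0],[4,-2,0,-0.02],[0,0,0,0]], jaw=38)

```text
time_s: 11.8
tool_pos: [0.621, 0.2526, 0.076]
eef_rot: [0.877, 0.48, -0.003, -0.002]
wrist_force: [-11.4, 3.2, 4.5]
width: 0.0323
finger_force: 6.0
```

>>> send_rows(commands=[[-14.5,7.7,0,0.1],[-13.1,5.6,0,0.09],[-13.5,4.4,0,0.09],[-13.9,3.2,0,0.09],[-14.1,1.9,0,0.09],[-14.2,0.6,0,0.09],[-14.2,-0.6,0,0.09],[-14.1,-1.9,0,0.09],[-13.9,-3.2,0,0.09],[-13.5,-4.4,0,0.09],[-13.1,-5.6,0,0.09],[-8,-4.5,0,0.06],[0,0,0,0],[-2,-1,0,0.01],[0,0,0,0]])

```text
time_s: 13.05
tool_pos: [0.4652, 0.2522, 0.0769]
eef_rot: [0.511, 0.859, 0.002, 0.001]
wrist_force: [6.4, 1.4, -2.1]
width: 0.0324
finger_force: 3.2
```

>>> send_rows(commands=[[8,4.5,0,-0.06],[13.1,5.6,0,-0.09],[13.5,4.4,0,-0.09],[13.9,3.2,0,-0.09],[14.1,1.9,0,-0.09],[14.2,0.6,0,-0.09],[14.2,-0.6,0,-0.09],[14.1,-1.9,0,-0.09],[13.9,-3.2,0,-0.09],[13.5,-4.4,0,-0.09],[13.1,-5.6,0,-0.09],[12.5,-6.7,0,-0.09],[0,0,0,0],[3,-2,0,-0.01],[0,0,0,0]])

```text
time_s: 14.3
tool_pos: [0.6202, 0.2511, 0.076]
eef_rot: [0.875, 0.485, -0.002, -0.002]
wrist_force: [-10.6, 5.9, 4.2]
width: 0.0325
finger_force: 5.8
```

```bash
python3 - <<'E'
from fit2 import *
d=grab('scene','s3.png');g=cv2.cvtColor(d['frame'],cv2.COLOR_BGR2HSV)
# sample brightness/colour along clamp arm direction candidates, z=.064, r .06...115
for a in np.arange(0,1.65,.1):
    v=[d['frame'][tuple(int(round(t)) for t in w2px(d,np.r_[p[:2]+R(p[2]+a-np.pi/2)@[r,0],.064])[::-1])] for r in np.arange(.06,.115,.006)]
    print(round(a,1),np.mean(v,0).astype(int),np.std(v,0).astype(int))
E
```

```text
0.0 [ 91  99 105] [30 23 15]
0.1 [ 88  97 103] [32 25 16]
0.2 [100 110 116] [39 31 20]
0.3 [ 90  99 104] [36 28 18]
0.4 [101 110 116] [43 35 23]
0.5 [101 110 115] [44 35 23]
0.6 [ 98 107 113] [46 37 23]
0.7 [106 113 117] [52 43 28]
0.8 [127 131 131] [54 44 27]
0.9 [156 153 145] [20 19 21]
1.0 [105 102  97] [4 4 4]
1.1 [100  97  93] [0 0 0]
1.2 [77 75 71] [10 10  9]
1.3 [88 87 79] [24 23 22]
1.4 [98 98 86] [19 16 22]
1.5 [107 108  95] [19 14 23]
1.6 [113 114 100] [25 21 28]
```

>>> send_rows(commands=[[-14.5,7.7,0,0.1],[-13.1,5.6,0,0.09],[-13.5,4.4,0,0.09],[-13.9,3.2,0,0.09],[-14.1,1.9,0,0.09],[-14.2,0.6,0,0.09],[-14.2,-0.6,0,0.09]])

```text
time_s: 14.93
tool_pos: [0.5283, 0.2699, 0.0763]
eef_rot: [0.678, 0.735, 0.001, 0.001]
wrist_force: [9.8, -0.6, -6.5]
width: 0.0325
finger_force: 4.8
```

>>> send_rows(commands=[[-14.1,-1.9,0,0.09],[-13.9,-3.2,0,0.09],[-13.5,-4.4,0,0.09],[-6,-2.5,0,0.04],[0,0,0,0]])

```text
time_s: 15.35
tool_pos: [0.4801, 0.2577, 0.0766]
eef_rot: [0.556, 0.831, 0.001, 0.001]
wrist_force: [5.3, 0.5, -3.7]
width: 0.0327
finger_force: 2.6
```

```bash
python3 - <<'E'
from fit2 import *
d=grab('scene','s4.png');im=d['frame'].copy()
for a in(0,.6,1.1,1.6):
    q=np.r_[p[:2]+R(p[2]+a-np.pi/2)@[.117,0],.064]
    cv2.circle(im,tuple(int(v) for v in np.round(w2px(d,q))),1,(0,0,255),-1)
cv2.imwrite('pics/s4o.png',cv2.resize(im[190:340,230:430],(800,600),interpolation=cv2.INTER_CUBIC))
E
```

```text
(no output)
```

View pics/s4o.png

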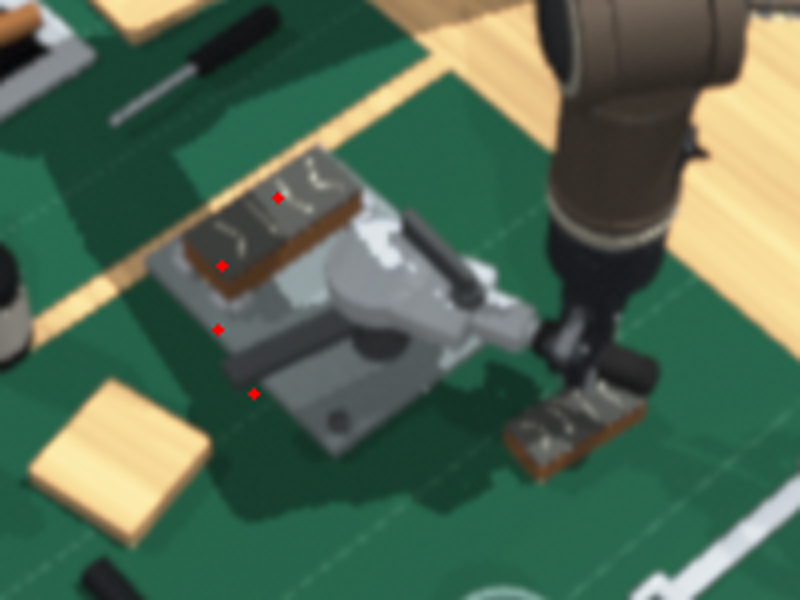

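The clamp arm tip is now at about (235,370), between the 1.1 and 1.6 marks (about 1.4 rad). The block is uncovered and seated, and the lever is still on loosen. Next I go to the block.

>>> send_rows(commands=[[2,0.5,0,0],[0,0,20,0],[0,0,35,0],[0,0,35,0],[0,0,35,-0.12],[0,-5,35,-0.12],[4,-20,0,-0.12],[4,-20,0,-0.12],[4,-20,0,-0.12],[5,-20,0,-0.12],[5,-20,0,-0.12],[5,-20,0,-0.12],[5,-20,0,-0.12],[5,-20,0,-0.12],[5,-20,0,-0.12],[5,-20,0,-0.12],[5,-20,0,-0.12],[5,-20,0,-0.12],[5,-17,0,-0.12],[0,0,0,-0.12]], jaw=45)

```text
time_s: 17.07
tool_pos: [0.5436, -0.0074, 0.2361]
eef_rot: [1.0, 0.014, -0.0, 0.001]
wrist_force: [0.3, -0.6, 0.8]
width: 0.0383
finger_force: 0.0
```

>>> send_rows(commands=[[0,0,0,-0.053],[0,0,0,0],[0,0,0,0]], jaw=100)

```text
time_s: 17.32
tool_pos: [0.5429, -0.0027, 0.2363]
eef_rot: [1.0, -0.005, -0.0, -0.0]
wrist_force: [-0.9, 0.1, 0.7]
width: 0.0733
finger_force: 0.0
```

>>> send_rows(commands=[[-2,0,-30,0],[0,0,-30,0],[0,0,-30,0],[0,0,-30,0],[0,0,-25,0],[0,0,-20,0],[0,0,-15,0],[0,0,-12,0],[0,0,-10,0],[0,0,-8,0],[0,0,-6,0],[0,0,-6,0],[0,0,0,0],[0,0,0,0]])

```text
time_s: 18.48
tool_pos: [0.5411, -0.0032, 0.0144]
eef_rot: [1.0, -0.006, 0.0, 0.0]
wrist_force: [0.4, -0.1, -0.3]
width: 0.0854
finger_force: 0.0
```

>>> send_rows(commands=[[0,0,0,0],[0,0,0,0],[0,0,0,0],[0,0,0,0],[0,0,0,0],[0,0,0,0],[0,0,0,0]], jaw=0, grip_force=40)

```text
time_s: 19.07
tool_pos: [0.5415, -0.0034, 0.015]
eef_rot: [1.0, -0.007, 0.001, 0.0]
wrist_force: [-0.9, -0.5, 6.3]
width: 0.0558
finger_force: 43.7
```

The grip is at 55.8 mm, which matches the block's 56 mm. Lifting straight up.

>>> send_rows(commands=[[0,0,4,0],[0,0,8,0],[0,0,14,0],[0,0,20,0],[0,0,25,0],[0,0,25,0],[0,0,25,0],[0,0,25,0],[0,0,10,0],[0,0,0,0],[0,0,0,0]])

```text
time_s: 19.98
tool_pos: [0.5407, -0.0034, 0.17]
eef_rot: [1.0, -0.007, 0.0, 0.0]
wrist_force: [-0.2, -0.5, -2.9]
width: 0.0555
finger_force: 43.1
```

>>> send_rows(commands=[[-8,-15,0,0],[-10,-20,0,0],[-12,-25,0,0],[-12,-25,0,0],[-12,-25,0,0],[-12,-20,0,0],[-5,-10,0,0],[0,0,0,0],[0,0,0,0],[0,0,0,0]])

```text
time_s: 20.82
tool_pos: [0.4704, -0.1419, 0.1697]
eef_rot: [1.0, -0.006, -0.0, -0.001]
wrist_force: [0.3, 0.3, -2.7]
width: 0.0555
finger_force: 43.1
```

```bash
python3 - <<'E'
from fit2 import *
d=grab('wrist','w5.png');pickle.dump(d,open('w5.pkl','wb'));im=d['frame'].copy()
s=env.sense();print(s['tool_pos'],s['width'],s['finger_force'],s['time_s'],s['wrist_force'])
for sx in(1,-1):
  for sy in(1,-1):
    cv2.circle(im,tuple(int(v) for v in np.round(w2px(d,[.408+sx*.09,-.30+sy*.075,.014]))),3,(0,0,255),-1)
cv2.imwrite('pics/w5o.png',im)
E
```

```text
[ 0.47052047 -0.14168651  0.16984225] 0.055000091369382685 43.135825395584106 20.8667 [ 0.21507018 -0.11264377 -1.08578394]
```

View pics/w5o.png

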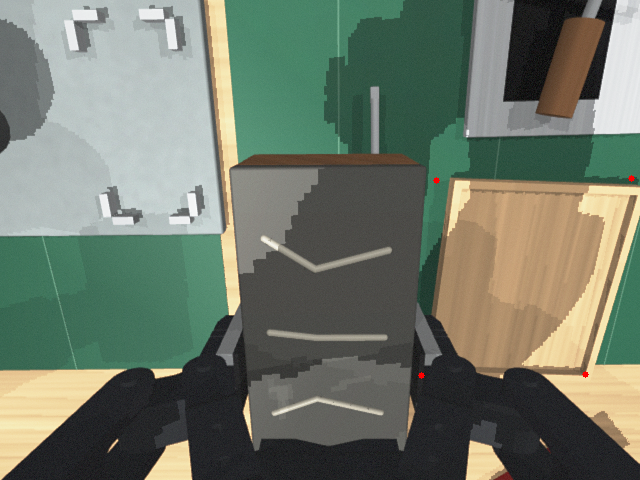

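The last view shows the block held straight and face up, and the empty seat. Tray corners are at (449,180), (638,185) and (588,375), about 8 px right of my estimate, so the tray centre is about (0.407, -0.307). I'll place the block there.

>>> send_rows(commands=[[-4,-10,0,0],[-8,-20,0,0],[-9,-23,0,0],[-9,-23,0,0],[-9,-23,0,0],[-9,-23,0,0],[-8,-20,0,0],[-5,-15,0,0],[-2.5,-8,0,0],[0,0,0,0],[0,0,0,0]])

```text
time_s: 21.78
tool_pos: [0.4068, -0.3077, 0.1701]
eef_rot: [1.0, -0.007, 0.0, -0.0]
wrist_force: [1.0, -0.7, -1.9]
width: 0.0552
finger_force: 43.2
```

>>> send_rows(commands=[[0,0,-10,0],[0,0,-20,0],[0,0,-25,0],[0,0,-25,0],[0,0,-20,0],[0,0,-15,0],[0,0,-12,0],[0,0,-8,0],[0,0,-6,0],[0,0,-4,0],[0,0,-4,0],[0,0,0,0],[0,0,0,0]])

```text
time_s: 22.87
tool_pos: [0.4068, -0.3083, 0.0216]
eef_rot: [1.0, -0.007, 0.0, 0.0]
wrist_force: [-0.9, 0.5, -2.6]
width: 0.0557
finger_force: 43.2
```

>>> send_rows(commands=[[0,0,-3,0],[0,0,-3,0],[0,0,-2,0],[0,0,-2,0],[0,0,-1,0],[0,0,-1,0],[0,0,0,0],[0,0,0,0]])

```text
time_s: 23.53
tool_pos: [0.4065, -0.3083, 0.0093]
eef_rot: [1.0, -0.007, 0.0, 0.0]
wrist_force: [-0.5, -0.3, -2.4]
width: 0.0552
finger_force: 43.1
```

>>> send_rows(commands=[[0,0,-0.7,0],[0,0,-0.7,0],[0,0,0,0]])

```text
time_s: 23.78
tool_pos: [0.4066, -0.3083, 0.009]
eef_rot: [1.0, -0.007, 0.0, 0.0]
wrist_force: [-3.8, 1.6, 11.2]
width: 0.0552
finger_force: 44.7
```

Touching down at 11 N. Releasing and withdrawing.

>>> send_rows(commands=[[0,0,0.5,0],[0,0,0,0],[0,0,0,0],[0,0,0,0],[0,0,0,0],[0,0,0,0]], jaw=100)

```text
time_s: 24.28
tool_pos: [0.4065, -0.3082, 0.0083]
eef_rot: [1.0, -0.007, -0.0, -0.0]
wrist_force: [0.1, 0.6, 0.9]
width: 0.0855
finger_force: 0.0
```

>>> send_rows(commands=[[0,0,5,0],[0,0,10,0],[0,0,20,0],[0,0,25,0],[0,0,25,0],[0,0,25,0],[0,0,25,0],[0,0,15,0],[-10,0,0,0],[-10,0,0,0],[0,0,0,0],[0,0,0,0]])

```text
time_s: 25.28
tool_pos: [0.385, -0.3081, 0.1577]
eef_rot: [1.0, -0.007, -0.001, -0.0]
wrist_force: [1.7, -0.8, 0.2]
width: 0.0852
finger_force: 0.0
```

```bash
python3 - <<'E'
from fit2 import *
d=grab('side','f.png');im=d['frame']
print(env.sense()['time_s'],env.sense()['tool_pos'],env.sense()['wrist_force'])
# predicted block top corners vs grey top-face mask inside the tray
pr=[w2px(d,[.4065+sx*.065,-.308+sy*.028,.042]) for sx in(1,-1) for sy in(1,-1)];print('pred',np.round(pr).tolist())
hsv=cv2.cvtColor(im,cv2.COLOR_BGR2HSV);m=((hsv[...,1]<70)&(hsv[...,2]<170)).astype(np.uint8);r=np.zeros_like(m);r[165:215,312:382]=m[165:215,312:382]
n,l,st,c=cv2.connectedComponentsWithStats(r);i=1+np.argmax(st[1:,4]);print(st[i],c[i],'top centre',px2w(d,c[i],.042))
d=grab('scene');im=d['frame'];hsv=cv2.cvtColor(im,cv2.COLOR_BGR2HSV)
for a in(0,.6,1.0,1.1,1.2,1.3,1.4,1.5,1.6):
    v=[im[tuple(int(round(t)) for t in w2px(d,np.r_[p[:2]+R(p[2]+a-np.pi/2)@[q,0],.064])[::-1])] for q in np.arange(.06,.115,.006)];print(a,np.mean(v,0).astype(int))
E
```

```text
25.3333 [ 0.38565846 -0.30803772  0.15765942] [0.44416028 0.24976226 0.99182091]
pred [[323.0, 190.0], [324.0, 179.0], [370.0, 192.0], [370.0, 181.0]]
[323 171  52  23 574] [346.99825784 186.22648084] top centre [ 0.40483122 -0.3046503   0.042     ]
0 [171 168 155]
0.6 [173 170 156]
1.0 [156 154 141]
1.1 [158 156 143]
1.2 [139 137 126]
1.3 [99 97 91]
1.4 [95 92 88]
1.5 [79 78 74]
1.6 [77 78 69]
```

The block lies where planned: its top centre measures (0.405, -0.305) at block-top height, inside the tray. The clamp is still open and nothing touches the robot.

```bash
python3 -c "
from cell import env
print(env.close_job())"
```

```text
the job is handed in; nothing more can be done
None
```

The job is handed in at about 25 s of the 72 s allowed: lever on loosen, clamp open at about 1.4 rad, and the block face up in the tray within a few mm of its centre; the hand-in call returned no verdict.

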